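Lock the feed roller's shaft with its setscrew

TASK

Lock the hand-cranked feed roller: turn its crank until the flat on the shaft faces straight up at the setscrew, then stand the large T-handle hex key fully home in the setscrew and turn it clockwise until the screw is firmly tight on the flat, without forcing it. Leave the key standing in the screw, the flat still facing up, and the other things on the bench where they are.

Things in the scene. Friction and masses are not known exactly. Their poses are not given: they have to be found in the camera images.
- stand: Roller stand fixed to the bench: grey base plate 110 x 200 x 10 mm, green bearing block 60 x 56 mm with a round boss (58 mm wide, top at 105 mm) that holds the setscrew. Origin on the bench right under the setscrew; z up, y along the level shaft (axis 60 mm above the bench) towards the crank; the roller, 72 mm thick, 70 mm long, is on the -y side.
- boss: The round green boss on top of the bearing block, part of the stand: 58 mm wide, 22 mm high, with a 35 mm bore in which the setscrew sits. Origin: centre of its underside, 83 mm above the bench.
- shaft: Steel shaft 28 mm thick; turns about its y axis (= the stand's y), friction 0.15 N m, stays where left. Origin on its axis under the setscrew. Its z axis is the outward normal of the 14 mm wide flat along its whole length; the crank arm points the same way, so the flat faces the setscrew when the crank stands straight up. Starts leaning 0.5 to 1.3 rad towards the stand's +x.
- crank_grip (a point): Middle of the crank's wooden handle: a round pin 14 mm thick, 60 mm long, parallel to the shaft, 55 mm from the shaft axis, 88 mm from the setscrew along the stand's +y (its end knob is 20 mm thick). Can be pinched across from above and led round the shaft axis.
- setscrew: Steel setscrew 32 mm wide, upright in the boss, its top level with the boss's top. Origin: centre of its top; z up; a corner of its hexagon socket lies on its x axis (and every 60 degrees). Clockwise from above tightens it. It runs lightly (0.05 N m) for 0.7 to 1.1 rad, then bears hard on the shaft: where is to be felt. It does not sink noticeably. It stays where it is left.
- screw_thread: The setscrew's lower part with its point, hidden in the boss. It turns with the screw's head but stops when it bears on the shaft; the head then winds up against it like a stiff spring (4 N m per rad) while the key is turned on. Origin as the setscrew's; x and y axes as the setscrew's when the screw is slack.
- socket_floor (a point): Centre of the floor of the setscrew's hexagon socket (15 mm across flats, 16 mm deep). Once the screw bears, the torque climbs at once by 4 N m per rad of the screw's head. Firmly tight is 0.35 to 0.6 N m at the key; above 0.7 N m it is being forced. The key has some 0.1 rad of play either way in the socket.
- key: Large T-handle hex key, the one that fits: 220 g, cross bar 100 x 12 x 16 mm, round shank 16 mm thick, 128 mm tall. Origin: centre of the bit's end, z up the shank, x along the bar. Bit: hexagon 14 mm across flats, 24 mm long, first 3 mm tapered, a corner on the key's x axis. Stands loosely in a rack hole, its end 5 mm above the bench.
- key_grip (a point): Centre of the large key's cross bar, 120 mm above the bit's end; the bar runs along the key's x and is 12 mm wide, 16 mm high.
- small_key: Smaller T-handle key with a 62 mm cross bar and an 8 mm bit, too small for this screw; it stands in the rack's other hole. Origin: centre of the bit's end. To be left alone.
- rack: Wooden block 70 x 180 x 45 mm fixed to the bench, two upright holes 18 mm wide, 40 mm deep, 50 mm either side of its middle along its y. Origin: centre of its underside, z up. Which key stands in which hole varies.
- glue: Glue bottle 60 mm wide, 190 mm tall; to be left alone. Origin: centre of its underside.
- flask: Drinking bottle 68 mm wide, 210 mm tall; to be left alone. Origin: centre of its underside.
- cup: Paper cup 74 mm wide, 95 mm tall; to be left alone. Origin: centre of its underside.
- offcut: Wood offcut 50 x 110 x 22 mm; to be left alone. Origin: centre of its underside.
- screwdriver: Screwdriver lying on the bench near the robot; to be left alone. Origin: under its middle.
- bar_clamp: Small bar clamp lying flat, 160 mm long; to be left alone. Origin: underside of its bar.
Things that resemble listed ones, but are neither listed nor needed, are in the scene too. What is shaped like the key but red is not meant.

How it is judged:
By the outcome, as a careful person would: the job done as asked, in the order asked, and still so for the second after the job is handed in, with the robot touching nothing.
It also fails if it takes over 62 s, if anything falls off the work surface, if the arm or the gripper's body presses on something with over 40 N, if the wrist force passes 120 N, or if a joint passes its speed limit or range.

ROBOT

A 6-joint arm with a two-finger parallel gripper is mounted at the origin on the work surface. World frame = base frame: x ahead of the robot, y to its left, z up, the work surface at z = 0. Lengths are in mm, angles in rad, forces in N, time in s.
With the tool pointing down it reaches from about 325 to 900 mm from the base axis. Payload 3.5 kg.
Tool frame: the origin (TCP) lies on the centre line of the jaws, within the pads' length; the fingertips stand 11 mm ahead of it and the grasp point (between the pads) lies 8 mm behind it; z points along the fingers, y is the line along which they close (so a half turn about z gives the same grasp; the last joint's range is limited). The gripper opens to 85 mm and grips with 20 to 120 N. Pads are 22 mm wide; open, the fingers measure 114 mm over their backs; the gripper's body (76 mm by 85 mm) begins 54 mm behind the grasp point. The pads swing forward as they close: fully open they stand 13 mm farther back than shut.
Start: joints at [-1.207, 0.276, -0.026, 1.268, 0, 1.467], TCP at [281.257, -558.136, 219.913] pointing down, gripper open.
Joint ranges: [-3.12, 3.12], [-0.85, 1.88], [-1.08, 1.24], [-1.95, 2.15], [-1.57, 1.53], [-3.14, 3.14]. Speed limits (rad/s): [2.57, 2.57, 3.14, 3.14, 3.14, 3.14].

INTERFACE

Orientations are given as a rotation vector (axis times angle).
In Python, from plant import r, eoat, inverse_kinematics, monitor, imaging gives the robot as it stands. The module is installed in compiled form; this text tells all that it offers. Calls block until the motion is done:
- r.move_to(position, orientation): joint-space move of the TCP to a pose.
- r.move_l(position, attitude=None, v=150, until_force=None): straight line of the TCP; attitude=None keeps the orientation; v is the mean speed in mm/s. With until_force (N) it stops when the force on the tool has changed by that much, and returns True; else False.
- r.set_joints(angles): joint-space move.
- eoat.open_gripper() and eoat.close(grasp_force=None): open the fingers fully, or close them until they stop; grasp_force is the grip in N (None keeps the last).
- r.dwell(seconds).
- inverse_kinematics(position, orientation): joint angles nearest the present ones, or None.
- monitor.observe(): the state.
- imaging.read_camera(name): name is "side" or "top" or "wrist"; returns the picture (400x640x3 uint8, red, green, blue); there is no depth.
- imaging.camera_params(name): a dict with "mtx" (3x3 intrinsics, pixels), "extrinsics" (4x4, takes a point from world to camera coordinates); the wrist camera has in their place "mount" (4x4, takes a point from camera to tool coordinates, whose origin is the TCP and whose axes are the flange's). Camera axes: x right, y down, z forward; pixel columns grow to the right and rows downward; lengths in mm; the calibration is good to about 2 mm. The wrist camera is an equidistant fisheye: a pixel r from the principal point sees the ray r / f radians off the axis. A picture is of the moment at which its call begins: read the wrist's pose just before it. camera_params takes no time and is no camera call.
A pose or a line that the arm cannot do raises r.IKError and nothing moves.
- r.hand_in(): hands the job in; it is judged then, once.
The state is a dict: "t": time; "q": joint angles; "dq": joint speeds; "effort": joint torques, N m; "tool_pos": TCP position; "ee_rot": TCP orientation; "ft_force": force on the tool from outside, world axes, zero at the start; "wrist_torque": the same for the moment, N m; "opening": opening from 0.0 (shut) to 1.0 (fully open); "grip_force": force on a finger pad.
Only numpy, scipy, OpenCV 4.12 (cv2) and the standard library are available. Lean on these libraries where they do the work, as an engineer would, in place of code of your own. Each camera call takes 0.05 s, during which the arm holds its last target. There are 200 camera calls.

## Working session

There is one attempt and no reset: what is moved stays moved. The work goes in short steps, each a Python script; the robot and the scene stay as the last script left them, time stands still between calls to the robot, and variables do not carry over. Pictures are saved under pics/ and viewed, at most 10 in all, crops included, and the job is handed in when it is done.

```bash
mkdir -p pics; python3 - <<'E'
from plant import r,eoat,monitor,imaging
import cv2,numpy as np
np.set_printoptions(suppress=True,precision=3)
for n in ["side","top"]:
    im=imaging.read_camera(n); cv2.imwrite(f"pics/{n}0.png",im[:,:,::-1])
    p=imaging.camera_params(n); print(n,p["mtx"],p["extrinsics"])
print(imaging.camera_params("wrist"))
print(monitor.observe())
E
```

```text
side [[383.28    0.    313.176]
 [  0.    383.28  193.482]
 [  0.      0.      1.   ]] [[ -0.832  -0.555   0.001 422.199]
 [ -0.349   0.521  -0.779 287.887]
 [  0.431  -0.648  -0.627 926.456]
 [  0.      0.      0.      1.   ]]
top [[377.888   0.    317.732]
 [  0.    377.888 206.477]
 [  0.      0.      1.   ]] [[  -0.007   -1.      -0.001  -30.596]
 [  -0.998    0.007   -0.06   543.728]
 [   0.06     0.001   -0.998 1149.666]
 [   0.       0.       0.       1.   ]]
{'mtx': array([[309.707,   0.   , 313.956],
       [  0.   , 309.707, 202.819],
       [  0.   ,   0.   ,   1.   ]]), 'mount': array([[  -0.   ,   -0.955,   -0.297,   76.62 ],
       [   1.   ,   -0.   ,   -0.001,    0.877],
       [   0.001,   -0.297,    0.955, -154.113],
       [   0.   ,    0.   ,    0.   ,    1.   ]])}
{'t': 0.1, 'q': array([-1.207,  0.277, -0.028,  1.268,  0.   ,  1.467]), 'dq': array([-0.001, -0.003,  0.002, -0.001,  0.   ,  0.001]), 'effort': array([ -0.   , -44.671,  29.613,   0.008,  -0.   ,  -0.   ]), 'tool_pos': array([ 280.996, -557.455,  218.881]), 'ee_rot': array([-3.054, -0.726,  0.   ]), 'ft_force': array([0.554, 0.038, 0.202]), 'wrist_torque': array([0.014, 0.035, 0.017]), 'grip_force': 0.0, 'opening': 1.001671687850916}
```

View pics/side0.png

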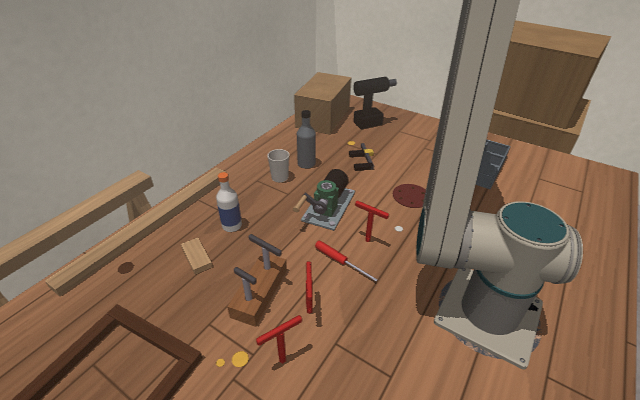

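View pics/top0.png

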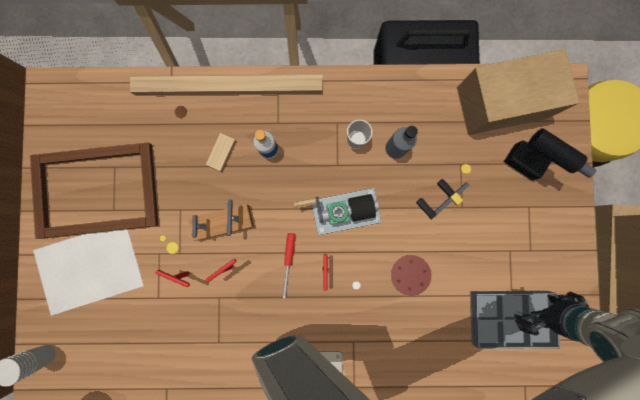

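Side view: two grey T-keys stand in the rack. The large one is at side (265,245) / top (230,218), the small one at side (245,275) / top (196,226). There are three red T decoys at top (172,277), (220,270) and (326,272). The stand is at top (347,211), with the crank on its left at (306,204). Next I'll enlarge the stand and rack.

```bash
python3 - <<'E'
import cv2,numpy as np
t=cv2.imread("pics/top0.png");s=cv2.imread("pics/side0.png")
z=lambda im,x,y,w,h,W,H:cv2.resize(im[y:y+h,x:x+w],(W,H),interpolation=cv2.INTER_CUBIC)
a=z(t,290,180,100,60,500,300);b=z(t,185,190,60,60,300,300)
c=z(s,290,165,80,60,400,300);d=z(s,225,225,80,60,400,300)
cv2.imwrite("pics/crop.png",np.vstack([np.hstack([a,b]),np.hstack([c,d])]))
E
```

```text
(no output)
```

View pics/crop.png

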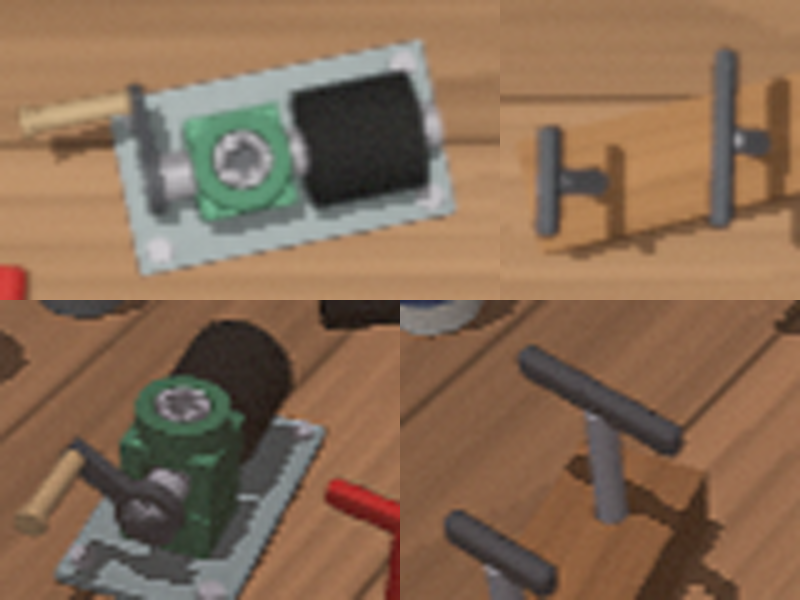

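Top crop: the setscrew centre is at (338.2,211.6). The plate corners are (312.6,203.6), (374,188), (380.8,222.4) and (318.6,234.6). The large grey bar's ends are (230,200.4) and (229,234.8). The crank leans up in the image (towards stand +x), with the grip centre near (305.5,202.5). The large key is the grey bar on the right; the smaller grey one and the red ones are decoys.

```bash
cat > h.py <<'E'
import numpy as np,cv2
from plant import r,eoat,inverse_kinematics,monitor,imaging
from scipy.spatial.transform import Rotation as R
np.set_printoptions(suppress=True,precision=3)
def px2w(name,uv,z):
    p=imaging.camera_params(name);E=p["extrinsics"];d=E[:3,:3].T@np.linalg.inv(p["mtx"])@[*uv,1];c=-E[:3,:3].T@E[:3,3]
    return c+d*(z-c[2])/d[2]
def wcam(st):
    p=imaging.camera_params("wrist");T=np.eye(4);T[:3,:3]=R.from_rotvec(st["ee_rot"]).as_matrix();T[:3,3]=st["tool_pos"]
    return T@p["mount"],p["mtx"]
def wpx2w(st,uv,z):
    T,K=wcam(st);v=(np.array(uv,float)-K[:2,2])/K[0,0];t=np.linalg.norm(v)
    d=T[:3,:3]@np.r_[np.sin(t)*v/max(t,1e-9),np.cos(t)];return T[:3,3]+d*(z-T[2,3])/d[2]
def w2wpx(st,P):
    T,K=wcam(st);q=T[:3,:3].T@(np.asarray(P,float)-T[:3,3]);n=np.hypot(*q[:2]);return K[:2,2]+K[0,0]*np.arctan2(n,q[2])*q[:2]/n
def shot(name,f=None):
    st=monitor.observe();im=imaging.read_camera(name)
    if f:cv2.imwrite("pics/"+f,im[:,:,::-1])
    return st,im[:,:,::-1]
def down(yaw):  # tool y (closing line) at world angle yaw, z down
    y=np.array([np.cos(yaw),np.sin(yaw),0]);z=np.array([0,0,-1.]);return R.from_matrix(np.c_[np.cross(y,z),y,z]).as_rotvec()
E
python3 - <<'E'
from h import *
c=[px2w("top",u,10) for u in [(312.6,203.6),(374,188),(380.8,222.4),(318.6,234.6)]]
print("plate",np.array(c)); d=(c[0]-c[1]+c[3]-c[2]);print("yaw of y",np.arctan2(d[1],d[0]),np.mean(c,0))
print("screw",px2w("top",(338.2,211.6),105), px2w("side",(290+184/5,165+102/5),105))
k=[px2w("top",u,130) for u in [(230,200.4),(229,234.8)]];print("key",k,np.mean(k,0))
k=[px2w("side",u,130) for u in [(225+123/5,225+55/5),(225+275/5,225+140/5)]];print("key side",k,np.mean(k,0))
for z in(80,95,110):print("grip",px2w("top",(305.5,202.5),z),px2w("side",(290+50/5,165+190/5),z))
print(R.from_rotvec(monitor.observe()["ee_rot"]).as_matrix())
E
```

```text
plate [[ 552.957  -18.284   10.   ]
 [ 600.343 -209.603   10.   ]
 [ 493.258 -228.98    10.   ]
 [ 456.862  -36.27    10.   ]]
yaw of y 1.7855976915430105 [ 525.855 -123.284   10.   ]
screw [523.154 -92.436 105.   ] [520.79  -93.062 105.   ]
key [array([555.232, 210.24 , 130.   ]), array([459.591, 212.296, 130.   ])] [507.412 211.268 130.   ]
key side [array([553.622, 213.706, 130.   ]), array([457.093, 216.545, 130.   ])] [505.357 215.125 130.   ]
grip [551.536   1.419  80.   ] [557.854  -5.875  80.   ]
grip [550.466   0.921  95.   ] [547.387   8.418  95.   ]
grip [549.397   0.423 110.   ] [536.92   22.712 110.   ]
[[ 0.893  0.45  -0.001]
 [ 0.45  -0.893  0.002]
 [ 0.    -0.002 -1.   ]]
```

```bash
python3 - <<'E'
from h import *
ps=0.215
for y,p in ((ps,(500,-10,330)),(ps+np.pi,(500,-10,330)),(0+np.pi/2,(507,212,330)),(-np.pi/2,(507,212,330))):
    print(y,inverse_kinematics(p,down(y)))
r.move_to([510,-40,300],down(ps));print(monitor.observe()["t"])
st,im=shot("wrist","w1.png");print(st["tool_pos"],st["q"])
print(w2wpx(st,(522,-92.7,105)),w2wpx(st,(550,1,90)))
np.save("st1.npy",st,allow_pickle=True)
E
```

```text
0.215 [-0.149  0.014 -0.103  1.453  0.     1.206]
3.356592653589793 [-0.149  0.014 -0.103  1.453 -0.    -1.935]
1.5707963267948966 [ 0.278  0.104 -0.007  1.46   0.     0.278]
-1.5707963267948966 [ 0.278  0.104 -0.007  1.46   0.    -2.863]
2.1583
[510.029 -40.769 299.777] [-0.206  0.042 -0.137  1.393 -0.     1.151]
[313.904 218.977] [353.8   146.302]
```

View pics/w1.png

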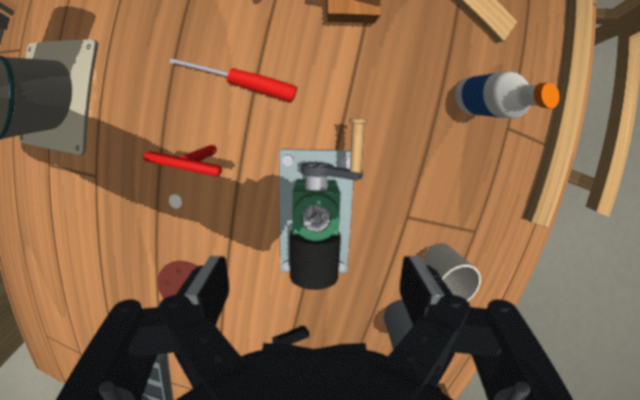

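Wrist view: the screw is at (316,217) and the crank handle's middle at (357,146), close to the predictions of (314,219) and (354,146). I'll enlarge this for accurate points before grasping.

```bash
python3 - <<'E'
import cv2
im=cv2.imread("pics/w1.png")[110:300,255:395]
cv2.imwrite("pics/w1c.png",cv2.resize(im,None,fx=3.1,fy=3.1,interpolation=cv2.INTER_CUBIC))
E
```

```text
(no output)
```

View pics/w1c.png

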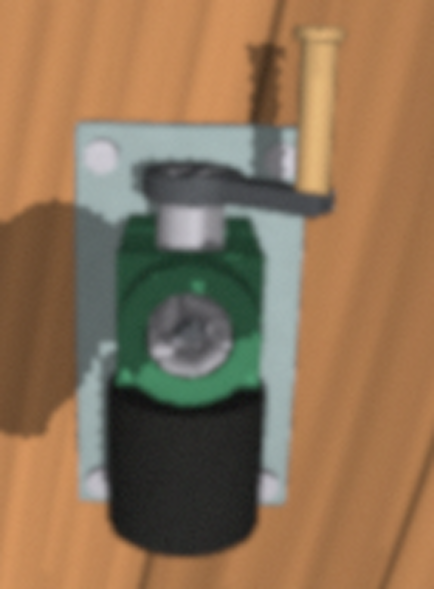

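Crop: the screw is at (190,333), giving wrist px (316.3,217.4). The handle's middle is at (316,115), giving (356.9,147.1). The plate corners are at (77,123), (300,125), (285,503) and (79,500).

```bash
python3 - <<'E'
from h import *
st=np.load("st1.npy",allow_pickle=True).item()
f=lambda u:(255+u[0]/3.1,110+u[1]/3.1)
c=[wpx2w(st,f(u),10) for u in [(77,123),(300,125),(285,503),(79,500)]]
print(np.array(c));e=[c[0]-c[3],c[1]-c[2]];print([np.arctan2(d[1],d[0])-np.pi/2 for d in e],np.mean(c,0))
e=[c[1]-c[0],c[2]-c[3]];print([np.arctan2(d[1],d[0]) for d in e])
s=wpx2w(st,f((190,333)),105);print("screw",s)
a,b=[wpx2w(st,f(u),90) for u in [(320,33),(313,190)]];print(a,b,np.arctan2(*(a-b)[1::-1])-np.pi/2)
for z in (80,90,100):
    g=wpx2w(st,f((316,115)),z)
    for ps in (.215,):
        x=np.array([np.cos(ps),np.sin(ps)]);y=np.array([-x[1],x[0]]);d=(g-s)[:2];print(z,g,"x,y off",d@x,d@y,"z pred",60+np.sqrt(max(0,55**2-(d@x)**2)))
E
```

```text
[[ 458.855  -33.58    10.   ]
 [ 560.621  -12.439   10.   ]
 [ 602.555 -207.398   10.   ]
 [ 495.105 -228.78    10.   ]]
[np.float64(0.18361796783473894), np.float64(0.21186151316208912)] [ 529.284 -120.549   10.   ]
[np.float64(0.20482724994366772), np.float64(0.19642644376153676)]
screw [524.373 -90.151 105.   ]
[548.056  31.913  90.   ] [559.766 -27.852  90.   ] 0.19348467659478485
80 [555.503   0.044  80.   ] x,y off 49.6563453465753 81.47714141933643 z pred 83.6484115073645
90 [553.881   0.927  90.   ] x,y off 48.259998277943446 82.68606223652782 z pred 86.38129197391393
100 [552.259   1.81  100.   ] x,y off 46.863651209311485 83.89498305371922 z pred 88.78885540156118
```

```bash
cat >> h.py <<'E'
PS=0.203;X=np.array([np.cos(PS),np.sin(PS),0]);Y=np.array([-X[1],X[0],0]);Z=np.array([0,0,1.]);S=np.array([523,-91.5,105.])
AX=np.array([S[0],S[1],60.])
def grip(th,yo=88):return AX+yo*Y+55*(np.sin(th)*X+np.cos(th)*Z)
E
python3 - <<'E'
from h import *
th=1.06;o=down(PS)
g=grip(th)-8*Z
r.move_to(g+60*Z,o)
print(r.move_l(g,v=100,until_force=8))
f0=monitor.observe()["ft_force"]
eoat.close(40);s=monitor.observe();print(s["opening"]*85,s["grip_force"],s["tool_pos"],s["ft_force"]-f0)
for t in np.linspace(th,0,10)[1:]:
    r.move_l(grip(t)-8*Z,v=60);s=monitor.observe();f=s["ft_force"]-f0;print(round(t,2),f@X,f@Y,f@Z,s["opening"]*85)
print(s["t"])
E
```

```text
False
11.604386753125656 38.99953544139862 [552.006   4.304  78.954] [-1.389  0.402  1.283]
0.94 -1.0077905030843304 0.046978512210278746 2.278279180942234 10.66094744838083
0.82 -1.1323169266299715 0.6076878841832337 2.3678841391256773 9.869068228899316
0.71 2.6524073448652876 0.3803125539548208 6.846730024646016 0.14788649668403556
0.59 0.6389758906612119 -0.5679519234390364 0.4008232149482557 -0.01920863960282105
0.47 0.3619206091866336 -0.37459019881490524 0.07722162009117986 0.20824904242221293
0.35 1.0129010862433365 -0.580032513207741 0.6257628356616584 0.2596069726640172
0.24 -0.6755214261546448 0.46882262348720216 0.4592620861379415 0.07075382077549988
0.12 0.3807819964623466 -0.13452371808635036 0.6926083493020478 0.15021111961144026
0.0 0.43989561167099234 -0.5744236311502107 -0.004287833356379833 0.12740941933928568
6.6833
```

```bash
python3 - <<'E'
from h import *
r.move_l(grip(0)+60*Z,v=150);eoat.open_gripper()
p=AX+45*Y;p[2]=300
r.move_to(p+20*Y*0,down(PS))
st,im=shot("wrist");np.save("st2.npy",st,allow_pickle=True)
st2,s=shot("side")
a=cv2.resize(im[90:290,255:395],None,fx=2.9,fy=2.9,interpolation=cv2.INTER_CUBIC)
b=cv2.resize(s[150:240,280:360],(390,439),interpolation=cv2.INTER_CUBIC)
b=cv2.copyMakeBorder(b,0,a.shape[0]-439,0,0,cv2.BORDER_CONSTANT)
cv2.imwrite("pics/w2.png",np.hstack([a,b]));print(st["t"],a.shape)
E
```

```text
8.6583 (580, 406, 3)
```

View pics/w2.png

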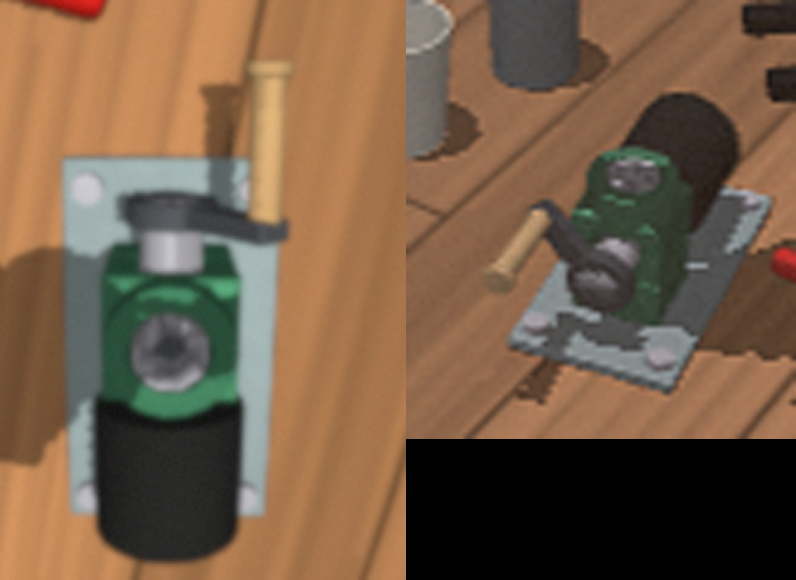

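The crank has turned only part of the way and the grip slipped. Wrist px: handle middle (347.4,139), screw (313.6,211). Side px: handle middle (302.8,200.8).

```bash
python3 - <<'E'
from h import *
from scipy.optimize import least_squares
st=np.load("st2.npy",allow_pickle=True).item()
s=wpx2w(st,(313.6,211),105);print("screw",s, "side",px2w("side",(280+(634-406)/4.878,150+175/4.878),105))
def res(p):return (wpx2w(st,(347.4,139),p[2])-p)[:2].tolist()+(px2w("side",(302.8,200.8),p[2])-p)[:2].tolist()
q=least_squares(res,[540,0,90.]);print(q.x,q.fun)
d=q.x-AX;print("off",d@X,d@Y,d@Z,np.arctan2(d@X,d@Z),np.hypot(d@X,d@Z))
for z in (80,90,100,105):
    d=wpx2w(st,(347.4,139),z)-s;print(z,d@X,d@Y,60+np.sqrt(55**2-(d@X)**2))
E
```

```text
screw [523.867 -90.336 105.   ] side [519.703 -90.996 105.   ]
[544.11    0.541  99.279] [ 0.75   0.475 -0.75  -0.475]
off 39.23272940881276 85.89494067598106 39.27860719967073 0.7848138173957373 55.51590799411595
80 41.10092543426421 83.40948263940595 96.54742027075308
90 40.00074034340241 84.36102688826412 97.74838767390865
100 38.9005552525405 85.3125711371223 98.88118826687327
105 38.350462707109536 85.78834326155139 99.42387614315214
```

```bash
python3 - <<'E'
from h import *
th=.785;o=down(PS)
g=grip(th)
r.move_to(g+50*Z,o)
for dz in (-6,-12,-18):
    if dz!=-6: eoat.open_gripper()
    r.move_l(g+dz*Z,v=100,until_force=8)
    eoat.close(30);r.dwell(.1);s=monitor.observe();print(dz,s["opening"]*85,s["grip_force"],s["tool_pos"],s["ft_force"],s["t"])
E
```

```text
-6 -0.07586933712216976 2.4818749353289604 [544.99    2.531  93.915] [2.755 0.14  5.402] 11.025
-12 11.635626919398668 29.260716140270233 [545.276   2.855  87.724] [4.886 1.445 0.773] 12.8167
-18 12.584782966988806 30.860559940338135 [544.904   2.81   81.541] [3.408 2.015 0.859] 14.525
```

```bash
python3 - <<'E'
from h import *
f0=np.zeros(3)
eoat.close(50)
for t in np.linspace(.785,0,8)[1:]:
    r.move_l(grip(t)-18*Z,v=60);s=monitor.observe();f=s["ft_force"];print(round(t,2),f@X,f@Y,f@Z,s["opening"]*85,s["wrist_torque"])
    if s["opening"]*85<10.5:break
print(s["t"],s["tool_pos"]-AX)
st,im=shot("wrist");st2,sd=shot("side")
cv2.imwrite("pics/w3.png",np.hstack([cv2.resize(im[40:240,230:400],None,fx=2.3,fy=2.3),cv2.resize(sd[140:240,280:360],(368,460),interpolation=cv2.INTER_CUBIC)]))
E
```

```text
0.67 5.177964196847624 0.9990863051854842 1.7841407404931413 11.937639823552033 [ 0.637 -1.059 -0.11 ]
0.56 5.290759119922075 2.167605168352256 1.9076874797099814 11.93582784490758 [ 0.764 -1.221 -0.176]
0.45 6.757095191187642 2.6927449110065274 4.879420710437075 11.77743073685298 [ 1.033 -1.506 -0.184]
0.34 6.771851457782074 2.7053022971462624 4.933570839710752 11.2652626806213 [ 1.123 -1.65  -0.139]
0.22 8.650652294219668 4.462871606260689 5.739691894784448 11.44051490878291 [ 1.352 -1.847 -0.143]
0.11 9.03693743969053 5.3516459557316844 8.18657856509226 11.481571679014214 [ 1.588 -1.975 -0.115]
0.0 8.96165064899318 6.029148652362758 12.011610090362863 11.59811987707293 [ 1.87  -1.991 -0.1  ]
16.4917 [-10.424  88.082  41.695]
```

View pics/w3.png

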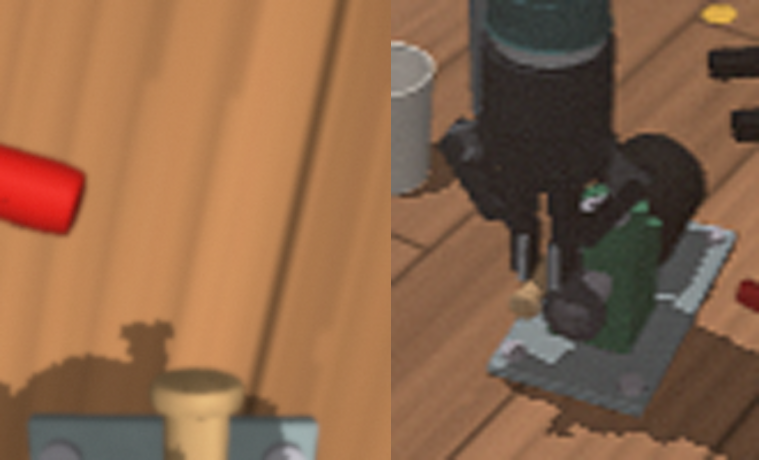

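The side view shows the knob end at px (309.1,204.8), low at the fingertips, so the crank has not followed the arc upwards. I'll project to find θ.

```bash
python3 - <<'E'
from h import *
p=imaging.camera_params("side")
def w2p(P):
    q=p["extrinsics"][:3,:3]@P+p["extrinsics"][:3,3];q=p["mtx"]@q;return q[:2]/q[2]
for t in np.arange(-.6,1.8,.2):print(round(t,1),w2p(grip(t,120)),w2p(grip(t)))
print("hub",w2p(AX+58*Y),monitor.observe()["tool_pos"])
E
```

```text
-0.6 [321.102 212.71 ] [325.228 205.652]
-0.4 [317.845 210.387] [322.043 203.377]
-0.2 [314.294 208.542] [318.564 201.578]
0.0 [310.604 207.253] [314.944 200.333]
0.2 [306.94  206.574] [311.342 199.693]
0.4 [303.458 206.527] [307.914 199.679]
0.6 [300.305 207.105] [304.802 200.284]
0.8 [297.607 208.273] [302.134 201.47 ]
1.0 [295.469 209.973] [300.009 203.18 ]
1.2 [293.963 212.124] [298.504 205.333]
1.4 [293.139 214.633] [297.666 207.835]
1.6 [293.012 217.394] [297.514 210.582]
hub [318.648 208.594] [512.544  -3.44  101.686]
```

The knob px matches θ≈0.1, so the crank is nearly up. The grip's friction (the handle turns in the pads) is holding the arm off its target. I'll release and photograph both the crank/screw and the key from close by.

```bash
python3 - <<'E'
from h import *
eoat.open_gripper();r.move_l(grip(0)+50*Z,v=200)
p=AX-37*Y;p[2]=152
r.move_to(p,down(PS));r.dwell(.15)
a,im1=shot("wrist","r1.png")
r.move_to([547,212,235],down(np.pi/2));r.dwell(.15)
b,im2=shot("wrist","r2.png")
np.save("st3.npy",[a,b],allow_pickle=True)
u=w2wpx(a,S);v=w2wpx(b,[506,213,133]);print(u,v,a["tool_pos"],b["tool_pos"],b["t"])
x1,y1=int(u[0])-75,10;c1=cv2.resize(im1[y1:y1+230,x1:x1+150],None,fx=2.6,fy=2.6,interpolation=cv2.INTER_CUBIC)
x2,y2=max(int(v[0])-75,0),max(int(v[1])-115,0);c2=cv2.resize(im2[y2:y2+230,x2:x2+150],None,fx=2.6,fy=2.6,interpolation=cv2.INTER_CUBIC)
print(x1,y1,x2,y2,c1.shape,c2.shape);cv2.imwrite("pics/w4.png",np.hstack([c1,c2]))
E
```

```text
[315.368 169.415] [316.805 150.306] [ 529.667 -126.606  151.289] [547.074 210.799 234.552] 20.025
240 10 241 35 (598, 390, 3) (598, 390, 3)
```

View pics/w4.png

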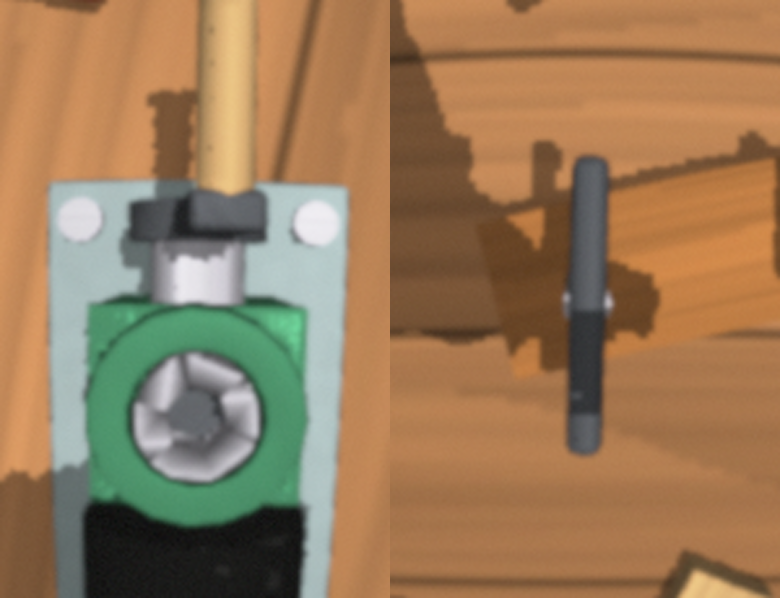

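Left panel: the screw centre is at crop (197,417), giving px (315.8,170.4), within 1 px of the prediction. The handle axis is near crop x≈227, still slightly to +x. Right panel: the key bar runs from (591,160) to (585,450). The socket needs a larger crop.

```bash
python3 - <<'E'
from h import *
im=cv2.imread("pics/r1.png")[138:203,283:348]
cv2.imwrite("pics/w5.png",cv2.resize(im,None,fx=9,fy=9,interpolation=cv2.INTER_CUBIC))
a,b=np.load("st3.npy",allow_pickle=True)
f=lambda u,x,y:(x+u[0]/2.6,y+u[1]/2.6)
s=wpx2w(a,f((197,417),240,10),105);print("screw",s)
for u in ((229,30),(228,95),(226,185)):
  for z in (110,114):
    d=wpx2w(a,f(u,240,10),z)-s;print(u,z,d@X,d@Y)
k=[wpx2w(b,f(u,241,35),130) for u in ((591-390,160),(585-390,450))];d=k[0]-k[1];print("key",k,np.mean(k,0),np.hypot(*d[:2]),np.arctan2(d[1],d[0]))
for u in ((49,185),(348,187)):print("platecorner",(wpx2w(a,f(u,240,10),10)-s)@X,(wpx2w(a,f(u,240,10),10)-s)@Y)
E
```

```text
screw [523.391 -92.085 105.   ]
(229, 30) 110 7.508131401876125 97.08053106496827
(229, 30) 114 7.329588319575605 95.91034247084794
(228, 95) 110 7.236918881927133 80.29631385858877
(228, 95) 114 7.063925188364715 79.46955390102129
(226, 185) 110 6.779172890815648 57.9184360494868
(226, 185) 114 6.615545322564956 57.54955887372728
key [array([461.276, 214.323, 130.   ]), array([557.364, 212.307, 130.   ])] [509.32  213.315 130.   ] 96.1101097007757 3.1206198586212426
platecorner -53.22376563663203 68.24213819174071
platecorner 55.35351736034059 67.79137492891985
```

View pics/w5.png

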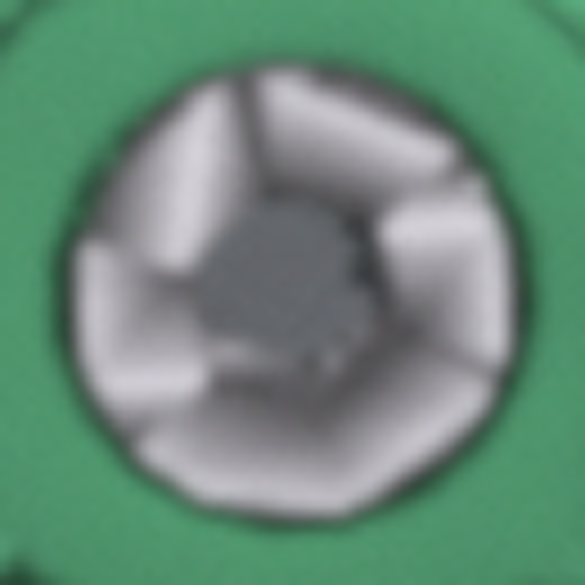

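The hexagon creases reach the rim at crop (245,90), (465,170), (495,375), (125,430), (90,240) and about (343,512), so the image angle is about 40° mod 60°. The handle and plate edges both give a stand yaw of about 0.187. I'll centre the crank by pinching exactly in the vertical plane through the shaft.

```bash
sed -i 's/^PS=0.203/PS=0.188/; s/S=np.array(\[523,-91.5,105.\])/S=np.array([523.3,-91.9,105.])/' h.py; python3 - <<'E'
from h import *
a,b=np.load("st3.npy",allow_pickle=True)
P=[wpx2w(a,(283+u/9,138+v/9),105) for u,v in [(245,90),(465,170),(495,375),(125,430),(90,240),(343,512)]]
c=np.mean([P[1],P[3],P[2],P[4],P[0],P[5]],0);c2=wpx2w(a,(283+295/9,138+292/9),105)
for q in (c,c2):print(q,np.degrees([np.arctan2(*(p-q)[1::-1]) for p in P])%60)
g=grip(0)-17*Z;o=down(PS)
r.move_to(g+40*Z,o);r.move_l(g,v=150)
t=g.copy()
for i in range(2):
    s=monitor.observe();t=t+((g-s["tool_pos"])@X)*X;r.move_l(t,v=50)
    eoat.close(20);r.dwell(.2);s=monitor.observe();e=s["tool_pos"]-g;print("pinch",e@X,e@Y,e@Z,s["opening"]*85,s["grip_force"],s["ft_force"],s["t"])
    e0=e
    if i==0: t=t-(e@X)*X; r.move_l(t,v=50);s=monitor.observe();e=s["tool_pos"]-g;print(e@X)
    eoat.open_gripper()
r.move_l(t+45*Z,v=200)
p=AX-37*Y;p[2]=155
r.move_to(p,o);r.dwell(.1);a,im=shot("wrist","r3.png");np.save("st4.npy",a,allow_pickle=True);print(a["t"],w2wpx(a,S))
cv2.imwrite("pics/w6.png",cv2.resize(im[0:260,235:395],None,fx=2.3,fy=2.3,interpolation=cv2.INTER_CUBIC))
E
```

```text
[523.515 -93.029 105.   ] [54.306 50.545 52.031 48.887 53.729 54.781]
[523.405 -92.123 105.   ] [55.324 48.075 48.879 51.266 57.021 53.845]
pinch 1.1895209076561075 -0.17902893841678436 0.8032438147995435 12.615043480832696 22.42264688014984 [3.644 2.138 2.592] 22.55
0.1936922370766768
pinch 0.12348994776984502 0.012929395523648739 0.0591684692151091 12.551236360694661 21.88563197851181 [-0.122  0.626  0.738] 24.6
26.3417 [314.355 169.232]
```

View pics/w6.png

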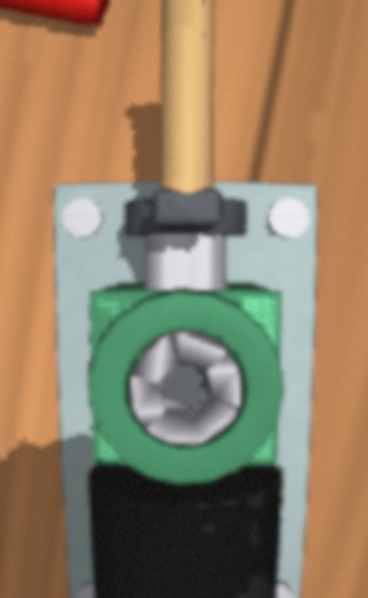

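The crank now stands upright: handle, arm, hub, shaft and screw are all centred at column 186±1, so θ is within about 0.01 rad. The hexagon corner is at about 52.5° in world, which puts the key bar at −0.131 rad. Next is the key.

```bash
python3 - <<'E'
from h import *
k=np.array([509,213.2,0]);o=down(np.pi/2-.021)
r.move_to([509,213.2,190],o)
s=monitor.observe()
for z in (117,113):
    r.move_l([509,213.2,z],v=120,until_force=8)
    eoat.close(60);r.dwell(.1);s=monitor.observe();print(z,s["tool_pos"],s["opening"]*85,s["grip_force"],s["ft_force"],s["wrist_torque"],s["t"])
    if 9.5<s["opening"]*85<12:break
    eoat.open_gripper()
E
```

```text
117 [509.37  213.331 117.425] 9.569762544877115 58.754446506500244 [ 0.179 -0.428  2.608] [0.026 0.053 0.026] 29.225
```

```bash
python3 - <<'E'
from h import *
r.move_l([509,213.2,245],v=120);r.dwell(.1);s=monitor.observe();print(s["tool_pos"],s["opening"]*85,s["ft_force"],s["wrist_torque"],s["t"])
for i in range(1):
    shot("side","lift.png")
r.move_l([523.6,-91.9,245],down(np.pi/2-.131),v=200)
r.move_l([523.6,-91.9,226],v=60)
r.dwell(.2);s=monitor.observe();print(s["tool_pos"],s["q"],s["opening"]*85,s["ft_force"],s["wrist_torque"],s["t"])
shot("side","over.png");shot("top","over_t.png")
E
```

```text
[508.264 212.975 243.805] 9.741993632221622 [-0.168  0.951 -2.07 ] [-0.05  -0.097  0.006] 30.5417
[523.905 -92.011 226.382] [-0.295  0.108 -0.219  1.243 -0.    -0.164] 9.260095052838837 [-0.453  0.03  -2.736] [ 0.002  0.028 -0.037] 32.9333
```

```bash
cat >> h.py <<'E'
def rep(tag=""):
    s=monitor.observe();print(tag,s["tool_pos"],"op %.2f t %.2f"%(s["opening"]*85,s["t"]),s["ft_force"],s["wrist_torque"]);return s
E
python3 - <<'E'
from h import *
s0=rep()
print(r.move_l([523.6,-91.9,199],v=30,until_force=7));s=rep()
E
```

```text
[523.861 -92.015 226.358] op 9.26 t 33.03 [-0.313  0.282 -2.719] [-0.034 -0.029 -0.018]
True
 [523.86  -91.924 201.795] op 9.45 t 33.80 [-0.106  0.537  4.392] [ 0.04   0.03  -0.032]
```

The key went home: the TCP stopped at z 201.8 against 201.4 expected, with no side force. Now I'll turn clockwise while feeling the torque.

```bash
python3 - <<'E'
from h import *
P=np.array([523.6,-91.9,201.5])
def yaw():
    m=R.from_rotvec(monitor.observe()["ee_rot"]).as_matrix();return np.arctan2(m[1,1],m[0,1])-np.pi/2
def tq(n=4):
    v=[]
    for _ in range(n): v.append(monitor.observe()["wrist_torque"][2]);r.dwell(.02)
    return np.mean(v)
b=tq();print("bias",b,yaw())
f=-.131
for d in (.2,.2,.2)+(.04,)*20:
    f-=d;r.move_l(P,down(np.pi/2+f),v=60);T=tq();s=monitor.observe()
    print("%.3f %.3f T %.3f t %.2f"%(f,yaw(),T-b,s["t"]),s["ft_force"])
    if abs(T-b)>.2:break
E
```

```text
bias -0.018706035773345862 -0.1309546788930125
-0.331 -0.329 T 0.028 t 34.28 [0.022 0.993 3.451]
-0.531 -0.528 T 0.003 t 34.70 [ 1.063 -0.246  5.888]
-0.731 -0.728 T 0.021 t 35.12 [ 0.453 -0.075  5.204]
-0.771 -0.769 T 0.030 t 35.43 [-0.959 -0.239  5.045]
-0.811 -0.809 T 0.053 t 35.75 [-0.205 -0.789  4.641]
-0.851 -0.849 T 0.070 t 36.07 [-0.449  0.707  4.547]
-0.891 -0.889 T 0.036 t 36.38 [ 0.334 -0.456  5.403]
-0.931 -0.929 T 0.045 t 36.70 [-0.024  0.295  5.148]
-0.971 -0.968 T 0.049 t 37.02 [-0.422  0.597  4.972]
-1.011 -1.008 T 0.182 t 37.33 [-0.359 -0.844  4.902]
-1.051 -1.048 T 0.246 t 37.65 [-0.454 -0.61   4.672]
```

```bash
python3 - <<'E'
from h import *
P=np.array([523.6,-91.9,201.5]);b=-.0187
def tq(n=8):
    v=[]
    for _ in range(n): v.append(monitor.observe()["wrist_torque"][2]);r.dwell(.02)
    return np.mean(v),np.std(v)
f=-1.051
for i in range(8):
    T=tq();s=monitor.observe();print("%.3f"%f,T[0]-b,T[1],"%.2f"%s["t"],s["opening"]*85)
    if T[0]-b>.45:break
    f-=.02;r.move_l(P,down(np.pi/2+f),v=60)
E
```

```text
-1.051 0.2603767572961964 0.030679572755797566 37.78 9.187937255747356
-1.071 0.29190325641862364 0.027806631295514927 38.17 9.334266097403901
-1.091 0.349101801651241 0.02743500263853014 38.55 9.149598014999398
-1.111 0.40331005973233847 0.027630707207468987 38.93 9.208427957031192
-1.131 0.45963133105307435 0.02814849010252442 39.32 9.289996652909014
```

```bash
python3 - <<'E'
from h import *
eoat.open_gripper();r.dwell(.2);s=rep("open")
r.move_l([523.6,-91.9,290],v=120)
q=monitor.observe()["q"]
r.move_to([400,-350,300],down(np.pi/2-.6));r.dwell(.3);rep("clear")
st,im=shot("top","end.png");shot("side","end_s.png")
p=imaging.camera_params("top")
def w2p(P):
    c=p["extrinsics"]@np.r_[P,1];c=p["mtx"]@c[:3];return c[:2]/c[2]
for sgn in(-1,1):
    e=np.array([523.6,-91.9,217])+sgn*46*np.array([np.cos(-1.131),np.sin(-1.131),0]);u=w2p(e).round().astype(int);print(u,im[u[1]-1:u[1]+2,u[0]-1:u[0]+2].mean((0,1)))
old=cv2.imread("pics/top0.png")
g=grip(0);u=w2p(g);print("grip px",u)
for c in range(int(u[1])-8,int(u[1])+9):print(c,im[c,int(u[0])-4:int(u[0])+3].mean(0).round(),end=";")
E
```

```text
open [523.63  -91.923 201.542] op 85.07 t 40.23 [-0.632  0.481  0.011] [ 0.054  0.004 -0.027]
clear [ 400.519 -349.297  299.999] op 84.90 t 42.53 [ 0.681 -0.595  0.417] [0.03  0.039 0.012]
[324 217] [141.444 138.778 140.778]
[357 202] [43.    44.556 45.556]
grip px [307.593 217.412]
209 [ 80. 111. 148.];210 [101. 138. 179.];211 [103. 141. 183.];212 [107. 145. 188.];213 [110. 148. 191.];214 [109. 149. 191.];215 [109. 146. 181.];216 [128. 168. 197.];217 [140. 181. 210.];218 [135. 175. 203.];219 [114. 151. 179.];220 [ 96. 130. 163.];221 [ 99. 136. 176.];222 [ 78. 108. 144.];223 [ 74. 103. 137.];224 [ 75. 104. 139.];225 [ 80. 112. 148.];
```

```bash
python3 - <<'E'
import cv2,numpy as np
im=cv2.imread("pics/end.png").astype(int)
c=im[190:232,312:372]
for row in c[::1]:
    print("".join("#" if p.max()<75 and p.max()-p.min()<14 else "g" if p[1]>p[2]+25 else "." for p in row))
E
```

```text
............................................................
............................................................
............................................................
............................................................
............................................................
.....................................................######.
................................................############
............................................################
......................................##....################
.....................................##.....################
...............................gg...........################
..........................gggggggg.........#################
.....................ggggggggggggg.......###################
................ggggggggggggggggg.......####################
...............ggggggggggggggggg.......#####################
..............ggggggggggggggggg......#######################
...............ggggggggg...............#####################
...............ggggggg.................#####################
..
[... 761 characters left out ...]
gggggg....########...........
........###.......gggggggggggggggg........#.................
..........#.......gggggggg..................................
..................gggg......................................
............................................................
............................................................
............................................................
............................................................
............................................................
............................................................
............................................................
............................................................
```

```bash
python3 -c "
from h import *
print(r.hand_in())"
```

```text
the job is handed in; nothing more can be done
None
```

I handed the job in at about 43 s: the flat faces up (crank upright to within about 0.01 rad), the large key stands home in the setscrew, and the last torque reading was about 0.46 N m before I let go. I checked the end state only with image code: the crank handle is where it should be and the key appears to be standing, but I did not recheck the other things on the bench.

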